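Put the next lot on test

TASK

This is the electrical test bench of an auction stockroom: put the waiting lot on test. First lift its tag up over the end stops of the rail it hangs on and hang it upright on the other, empty rail, let go of it; then raise the hinged guard on the switch box, flip the toggle beneath fully over from the right to the left, and lower the guard until it is fully shut. Leave the mugs, kettle and other things on the bench where they are.

Things in the scene. Friction and masses are not known exactly. Their poses are not given: they have to be found in the camera images.
- tag_grip (a point): Centre of the grip block of the hanging lot tag (loose, 200 g): black, upright, 12 (x) x 50 (y) x 52 (z) mm, its top 26 mm above this point. The tag's axes: x across the rail, y along it, z up. When it hangs, the rail's axis runs 40 mm below this point
- rail_first_mid (a point): Middle of the axis of the bar on which the tag starts: round steel, radius 6, 130 mm long along this frame's y, 130 mm above the bench, fixed, on a post (radius 6) at each end. The posts go on up as round-topped end stops, 28 mm above the bar's axis; the saddle can straddle them. Base plate 90 x 150 x 12. It may stand left or right of the other rail
- rail_next_mid (a point): Middle of the axis of the other, empty rail, of the same make, size and axes
- guard (a joint): Angle of the guard, rad: 0 shut, grows as its near edge is raised, stop at 1.7. Stiff friction hinge (about 0.2 N m): it stays wherever it is left. It may start slightly ajar
- guard_hinge (a point): Middle of the guard's hinge axis, on the grey switch box; x points from handle to hinge (away from the robot), y along the hinge, z up. The box's flat top is at this height (50 mm), 130 wide, from 10 mm beyond to 140 mm before this point. The guard is a grey hood open below, 120 (x) x 100 (y) x 68 high, reaching from here to -x; raised 1.57 rad it stands clear at +x
- guard_handle (a point): Middle of the guard's handle, a round steel bar of radius 6 mm, 80 mm long along y, standing 45 mm off the hood's near wall on a leg at each end. With the guard shut it lies 165 mm before (-x) and 45 mm above the hinge; it moves with the guard in a circle about the hinge axis
- toggle (a joint): Angle of the toggle under the guard, rad: 0 = off, leaning 0.5 rad to -y of the switch box (the robot's right), 1.0 = on, leaning 0.5 rad to +y (left). Friction holds it where it is left (about 0.06 N m)
- toggle_pivot (a point): Pivot of the toggle on the box's top, 85 mm before the hinge (-x), midway across; axes those of the switch box. The toggle swings in the y-z plane of this frame
- toggle_tip (a point): Centre of the ball, radius 10 mm, at the end of the steel toggle, 50 mm from the pivot; the stem has radius 7 mm
- tag: The lot tag, origin in its saddle on the rail's axis. Saddle: metal channel open below, 60 mm long (y), 22 mm wide inside, with a 90-degree V roof that sits on the bar. A lip reaches 16 mm below the origin on the -x side; at +x a plate with a white card, 90 wide, 4 thick, inner face 11 mm from the centre, reaches 76 mm below. Balanced: it hangs upright
- mug_a: Bystander, to be left alone: white ceramic mug, radius 40, height 90, standing near the middle of the bench close to the robot (mm); origin at the centre of its underside
- mug_b: Bystander, to be left alone: white ceramic mug, radius 40, height 90, standing beyond the switch box (mm); origin at the centre of its underside
- kettle: Bystander, to be left alone: copper kettle, 170 across, 170 high over its handle, at the left (mm); origin at the centre of its underside
- case: Bystander, to be left alone: lidded wooden case 134 x 224 x 77, beyond the rails (mm); origin at the centre of its underside
- jar: Bystander, to be left alone: terracotta jar, radius 35, height 110, beyond the middle of the bench (mm); origin at the centre of its underside
- screwdriver: Bystander, to be left alone: screwdriver with a wooden handle, 190 long, lying between the robot and the rails (mm)
- tape: Bystander, to be left alone: flat roll of cardboard-brown tape, 100 across, 25 high, lying between the robot and the switch box (mm); origin at the centre of its underside
- carton: Bystander, to be left alone: cardboard carton 140 x 110 x 90, right of the switch box (mm); origin at the centre of its underside
Mind the look-alikes: they are no part of the job. Leave any red look-alike of the tag alone.

How it is judged:
On the way, in this order (a step that is already met when the one before it is completed fails the run):
1. the tag is lifted off its first rail, more than 20 mm above where it hung (height (world z) of tag_grip above 0.19 m), for 0.1 s.
2. the tag hangs still and released on the other rail (x of tag_grip in the frame of rail_next_mid between -0.014 and 0.014 m and y of tag_grip in the frame of rail_next_mid between -0.055 and 0.055 m and z of tag_grip in the frame of rail_next_mid between 0.033 and 0.046 m and angle between tag_grip's own z axis and vertical below 0.25 rad and angle between the y axis of tag_grip and the y axis of rail_next_mid, either way round below 0.2 rad and linear speed of tag below 0.03 m/s and contact force between the fingers and tag below 0.2 N), for 0.2 s.
3. the guard is raised beyond 1.1 rad (value of joint guard above 1.1 rad), for 0.1 s.
4. the toggle is flipped over to on (above 0.88 rad) with the guard still up (value of joint toggle above 0.88 rad and value of joint guard above 0.8 rad), for 0.1 s.
5. the guard is lowered shut (below 0.06 rad) over the switched-on toggle (value of joint toggle above 0.88 rad and value of joint guard below 0.06 rad), for 0.2 s.
At the end, for the whole second after the job is handed in: The tag hangs still, released, seated on the formerly empty bar (grip 33 to 46 mm above its axis, within 14 mm across, 55 mm along, 0.25 rad of upright, 0.2 rad of the rail's direction); the toggle is over to the left (above 0.88 rad) and the guard shut (below 0.06 rad) (all of step 2 and all of step 5); the robot touches nothing.
It fails at once if a bystander is moved more than 30 mm or tipped (distance of any of mug_a, mug_b, kettle, case, jar, screwdriver, tape, carton from where it was at the start of the episode above 0.03 m or angle between any of mug_a, mug_b, kettle, case, jar, tape, carton's own z axis and vertical above 0.5 rad).
It also fails if it takes over 72 s, if anything falls off the work surface, if the arm or the gripper's body presses on something with over 40 N, if the wrist force passes 120 N, or if a joint passes its speed limit or range.

ROBOT

A 6-joint arm with a two-finger parallel gripper is mounted at the origin on the work surface. World frame = base frame: x ahead of the robot, y to its left, z up, the work surface at z = 0. Lengths are in m, angles in rad, forces in N, time in s.
With the tool pointing down it reaches from about 0.35 to 0.725 m from the base axis. Payload 6 kg.
Tool frame: the origin (TCP) lies midway between the tips of the shut fingers; the grasp point (between the pads) lies 19 mm behind it; z points along the fingers, y is the line along which they close (so a half turn about z gives the same grasp; the last joint's range is limited). The gripper opens to 85 mm and grips with 20 to 120 N. Pads are 22 mm wide; open, the fingers measure 114 mm over their backs; the gripper's body (76 mm by 85 mm) begins 54 mm behind the grasp point. The pads swing forward as they close: fully open they stand 13 mm farther back than shut.
Start: joints at [0.334, 0.04, 0.085, 0, -1.615, -0.334], TCP at [0.6, 0, 0.231] pointing down, gripper open.
Joint ranges: [-2.56, 2.56], [-1.29, 2.01], [-1.08, 1.49], [-3.29, 1.98], [-2.81, -0.18], [-2.99, 2.99]. Speed limits (rad/s): [2.57, 2.57, 3.01, 3.14, 3.14, 3.14].

INTERFACE

Orientations are given as a rotation vector (axis times angle).
In Python, from cell import sensors, viewer, ticket, models gives the robot as it stands.
- The arm moves only by the tool jog_arm, never from a script. Its argument "rows" is a list of rows, each an object of numbers: "tx", "ty", "tz": the shift along the tool's x, y, z each as a share of 0.15 m, from -1 to 1; "turn": the turn about the tool's z as a share of 30 degrees, from -1 to 1. In form: [{"tx": .., "ty": .., "tz": .., "turn": ..}, ...]. A call has 1 to 20 rows; each row shifts and turns the commanded pose from where the row before left it, along the tool's axes as they then stand; what a row does not reach is not made up. A row lasts 1/8 s, in which the tool goes at most 62.5 mm and 10.7 degrees, less where a joint would pass 70% of its speed; a pose out of reach is approached as far as the arm can. A call with a number of a shift or a turn outside -1 to 1 is refused whole. A call with a gripper value outside its range is refused whole. "grip" is the closure, from 0 (fully open) to 1 (shut), set as the call begins (left out, the last holds). The fingers move at their own pace and stop on an object; the grip force is fixed at half the most. Time passes only in rows, so rows that do not move let the fingers close. It gives the time, the measured TCP pose, the force, the opening and the grip force at its end, in the units of the state.
- sensors.sense(): the state, without advancing time (a new reading comes with each control period).
- viewer.capture(name): name is "scene" or "side" or "wrist"; returns the picture (420x560x3 uint8, blue, green, red); there is no depth.
- viewer.camera_params(name): a dict with "fx", "fy", "cx", "cy" (pixels), "k1" (the pictures are not rectified: a ray, as slopes to the right and down, at radius r is drawn at 1 + k1 r^2 times it, then the intrinsics apply), "rvec" (rotation vector, rad) and "tvec" (3), from world to camera coordinates, as OpenCV has them; the wrist camera has in their place "mount" (4x4, takes a point from camera to tool coordinates, whose origin is the TCP and whose axes are the flange's). Camera axes: x right, y down, z forward; pixel columns grow to the right and rows downward; lengths in m; the calibration is good to about 2 mm. A picture is of the moment at which its call begins: read the wrist's pose just before it. camera_params takes no time and is no camera call.
- ticket.job_done(): hands the job in; it is judged then, once.
Trained networks look in the newest picture that a camera, given by its name, has taken for a name from the list of things; names that differ only in an ending like _2 or _b are one class to them, and where a whole thing is asked for, a point or a joint stands for the part that bears it (a point fixed in the world has none). Each returns a list of dicts, best first, with "p" (0 to 1); they miss things now and then, are a little off and sometimes report something else, mostly with a low value. They report only what shows in the picture. A call takes as long as a camera call. They do not tell look-alikes from the thing itself.
- models.spot_in(camera, label): "rect" ([left, top, width, height] in pixels, round what is visible of it).
- models.regions_of(camera, label): "region" (420x560 bool, what is visible of it) and "rect" ([left, top, width, height] in pixels, round what is visible of it).
- models.tip_of(camera, label): "point" ([row, column] in pixels: a listed point, or the origin of a listed thing).
The state is a dict: "time": time; "joints": joint angles; "dq": joint speeds; "tau": joint torques, N m; "tcp_pos": TCP position; "eef_rot": TCP orientation; "ft_force": force on the tool from outside, world axes, zero at the start; "torque": the same for the moment, N m; "width": finger opening in m; "grasp_force": force on a finger pad.
Only numpy, scipy, OpenCV 4.12 (cv2) and the standard library are available. Lean on these libraries where they do the work, as an engineer would, in place of code of your own. Each camera call takes 0.05 s, during which the arm holds its last target. There are 200 camera calls.

## Working session

There is one attempt and no reset: what is moved stays moved. The work goes in short steps, Python scripts to look and compute and a tool call to move; the robot and the scene stay as the last step left them, time stands still between calls to the robot, and variables do not carry over. Pictures are saved under pics/ and viewed, at most 10 in all, crops included, and the job is handed in when it is done.

Besides the shell and the picture viewer there is one more tool, called after "Request:" as name(argument=value, ...) on one line, values as JSON. jog_arm: Moves the arm, as the interface text tells. Shift numbers are shares of 0.15 m and turn numbers shares of 30 degrees, none past 1 either way. Its arguments: {"type":"object","properties":{"rows":{"type":"array"},"grip":{"type":"number"}},"required":["rows"]}

```bash
ls; mkdir -p pics
cat > h.py <<'E'
import numpy as np, cv2
from scipy.spatial.transform import Rotation as R
from scipy.optimize import least_squares
from cell import sensors, viewer, ticket, models
def cam(name, s=None):
    p=viewer.camera_params(name)
    if 'mount' in p:
        s=s or sensors.sense(); M=np.array(p['mount']); Rt=R.from_rotvec(s['eef_rot']).as_matrix()
        Rc=Rt@M[:3,:3]; c=Rt@M[:3,3]+np.array(s['tcp_pos'])
    else:
        Rw=R.from_rotvec(p['rvec']).as_matrix(); Rc=Rw.T; c=-Rw.T@np.array(p['tvec']).ravel()
    return p,Rc,c
def ray(C,rc):
    p,Rc,c=C; d=np.array([(rc[1]-p['cx'])/p['fx'],(rc[0]-p['cy'])/p['fy']]); u=d.copy()
    for _ in range(30): u=d/(1+p['k1']*(u@u))
    v=Rc@np.array([u[0],u[1],1]); return c,v/np.linalg.norm(v)
def proj(C,X):
    p,Rc,c=C; q=Rc.T@(np.asarray(X)-c); u=q[:2]/q[2]; u=u*(1+p['k1']*(u@u))
    return np.array([u[1]*p['fy']+p['cy'],u[0]*p['fx']+p['cx']])
def at_z(C,rc,z):
    c,v=ray(C,rc); return c+v*(z-c[2])/v[2]
def tri(rays):
    A=sum(np.eye(3)-np.outer(v,v) for c,v in rays); b=sum((np.eye(3)-np.outer(v,v))@c for c,v in rays)
    X=np.linalg.solve(A,b); return X,[np.linalg.norm(np.cross(X-c,v)) for c,v in rays]
E
python3 - <<'E'
from h import *
np.set_printoptions(precision=3,suppress=True)
s=sensors.sense(); print(s['time'],s['tcp_pos'],s['eef_rot'])
ims={}
for n in ['scene','side','wrist']:
    im=viewer.capture(n); cv2.imwrite(f'pics/{n}0.png',im)
    C=cam(n,s); print(n,C[2],C[1][:,2])
    for l in ['tag_grip','rail_first_mid','rail_next_mid','guard_hinge','guard_handle','toggle_tip','toggle_pivot']:
        print(n,l,[(round(d['p'],2),np.round(d['point'],1).tolist()) for d in models.tip_of(n,l)[:3]])
E
```

```text
pics
0.0 [0.6  0.   0.23] [ 2.221 -2.22  -0.002]
scene [ 1.763 -0.118  0.968] [-0.825  0.091 -0.558]
scene tag_grip [(0.85, [191.2, 355.7]), (0.7, [203.5, 309.5]), (0.52, [249.9, 216.3])]
scene rail_first_mid [(0.91, [210.4, 307.1])]
scene rail_next_mid [(0.74, [200.9, 359.7])]
scene guard_hinge [(0.83, [245.9, 217.6]), (0.58, [210.7, 309.5])]
scene guard_handle [(0.79, [203.6, 207.7])]
scene toggle_tip [(0.73, [215.5, 204.3])]
scene toggle_pivot [(0.65, [263.9, 141.3])]
side [-0.024  1.203  0.883] [ 0.364 -0.779 -0.511]
side tag_grip [(0.83, [314.3, 313.4])]
side rail_first_mid [(0.93, [203.8, 256.0])]
side rail_next_mid [(0.57, [236.1, 237.3])]
side guard_hinge [(0.66, [181.3, 277.5]), (0.45, [217.8, 212.1]), (0.35, [166.3, 312.6])]
side guard_handle [(0.94, [169.9, 324.2]), (0.62, [167.5, 312.5])]
side toggle_tip []
side toggle_pivot [(0.64, [255.0, 179.0])]
wrist [ 0.599 -0.08   0.373] [-0.002  0.319 -0.948]
wrist tag_grip [(0.85, [321.9, 335.7])]
wrist rail_first_mid [(0.23, [292.9, 324.4])]
wrist rail_next_mid []
wrist guard_hinge []
wrist guard_handle [(0.24, [43.7, 125.3])]
wrist toggle_tip []
wrist toggle_pivot []
```

Run:
```python
import cv2,numpy as np
a=cv2.imread('pics/scene0.png');b=cv2.imread('pics/side0.png')
cv2.imwrite('pics/s1.png',cv2.resize(a[130:330,110:430],None,fx=2.5,fy=2.5,interpolation=cv2.INTER_CUBIC))
cv2.imwrite('pics/d1.png',cv2.resize(b[130:370,150:470],None,fx=2.5,fy=2.5,interpolation=cv2.INTER_CUBIC))
```

```text
(no output)
```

View pics/s1.png

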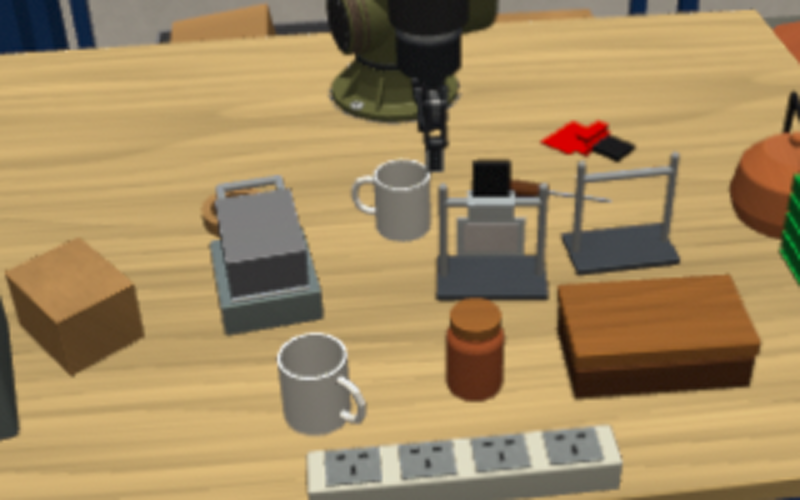

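View pics/d1.png

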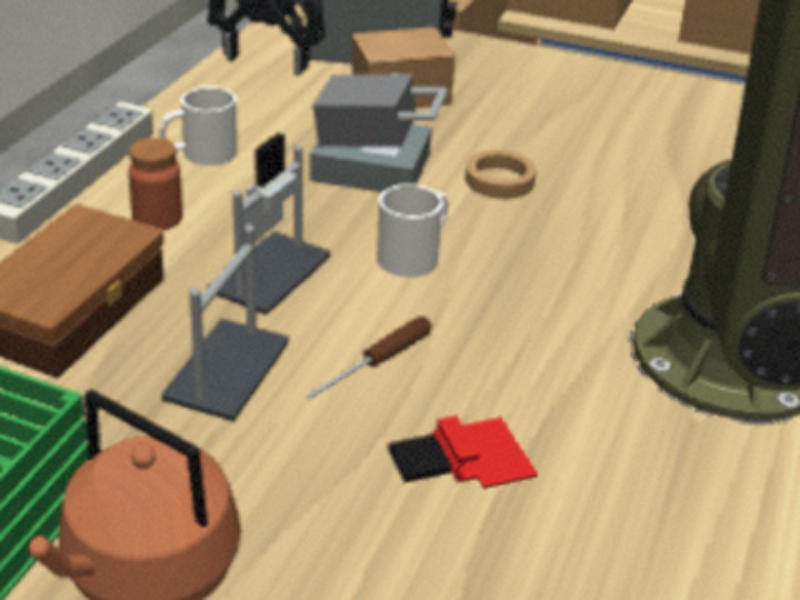

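The scene crop shows the tag on the first (right) rail, with its black grip at about (492,180). Post tops are at (443,188)/(544,188), and those of the empty rail to its left are at (580,165)/(674,157). The red look-alike lies flat. The side crop shows the hood slightly ajar, with its handle at about (437,102). I'll triangulate these points next.

Run:
```python
from h import *
np.set_printoptions(precision=3,suppress=True)
S,D=cam('scene'),cam('side')
s=lambda x,y:(130+y/2.5,110+x/2.5); d=lambda x,y:(130+y/2.5,150+x/2.5)
P={'firstR':((443,189),(299,150)),'firstL':((544,189),(239,196)),'nextR':((580,166),(250,230)),'nextL':((674,158),(198,295)),
'gripTop':((491,161),(270,139)),'grip':((492,180),(270,160)),'handleR':((219,190),(443,90)),'handleL':((283,181),(433,115))}
for k,(a,b) in P.items():
    X,e=tri([ray(S,s(*a)),ray(D,d(*b))]); print(k,X,np.array(e))
# box near-bottom/top corners seen by both: far-left top corner, z .05
for k,q in {'boxFarL':(320,290),'boxFarR':(226,308)}.items(): print(k,at_z(S,s(*q),.05))
for k,q in {'boxFarL':(314,152),'boxNearL':(416,163)}.items(): print(k,at_z(D,d(*q),.05))
for k,q,z in [('tape',(500,165),.025),('mug_a',(410,200),.09),('screw tip',(308,396),.0),('screwhandle end',(430,322),.01),('jar',(153,150),.11)]: print(k,at_z(D,d(*q),z))
for k,q,z in [('carton',(75,260),.09),('mug_a',(402,175),.09),('mug_b',(313,355),.09)]: print(k,at_z(S,s(*q),z))
```

```text
firstR [0.543 0.024 0.151] [0.001 0.001]
firstL [0.559 0.153 0.151] [0.002 0.002]
nextR [0.513 0.211 0.151] [0.001 0.001]
nextL [0.506 0.342 0.15 ] [0.002 0.002]
gripTop [0.552 0.085 0.194] [0.001 0.001]
grip [0.552 0.086 0.166] [0.002 0.002]
handleR [ 0.459 -0.27   0.12 ] [0.002 0.002]
handleL [ 0.445 -0.186  0.12 ] [0.005 0.005]
boxFarL [ 0.606 -0.142  0.05 ]
boxFarR [ 0.628 -0.261  0.05 ]
boxFarL [ 0.6   -0.145  0.05 ]
boxNearL [ 0.46  -0.178  0.05 ]
tape [ 0.364 -0.266  0.025]
mug_a [ 0.41  -0.021  0.09 ]
screw tip [0.411 0.274 0.   ]
screwhandle end [0.332 0.103 0.01 ]
jar [0.746 0.039 0.11 ]
carton [ 0.557 -0.454  0.09 ]
mug_a [ 0.411 -0.018  0.09 ]
mug_b [ 0.775 -0.153  0.09 ]
```

Request:
jog_arm(rows=[{"tx":-0.29,"ty":0.16},{"tx":-0.29,"ty":0.16},{"turn":0.235},{},{}], grip=0)

```text
schema error: expected keys tx, ty, tz, turn
```

Run:
```python
from h import *
np.set_printoptions(precision=3,suppress=True)
s=sensors.sense(); im=viewer.capture('wrist'); C=cam('wrist',s)
print(s['tcp_pos'],R.from_rotvec(s['eef_rot']).as_matrix())
for l in ['tag_grip','rail_first_mid','rail_next_mid']:
    for q in models.tip_of('wrist',l)[:3]: print(l,q['p'],q['point'],at_z(C,q['point'],.17 if 'grip' in l else .13))
for k,X in [('first',(.543,.024,.158)),('firstL',(.559,.153,.158)),('nextR',(.513,.211,.158)),('nextL',(.506,.342,.158)),('gt',(.552,.0855,.196))]:
    p=proj(C,X); print(k,p); cv2.drawMarker(im,(int(p[1]),int(p[0])),(0,0,255),0,10)
cv2.imwrite('pics/w1.png',im)
```

```text
[0.6   0.    0.231] [[ 0. -1. -0.]
 [-1. -0. -0.]
 [ 0.  0. -1.]]
tag_grip 0.64 [319.9, 333.6] [0.553 0.082 0.17 ]
first [249.604 348.381]
firstL [372.642 320.024]
nextR [413.588 361.519]
nextL [485.74  354.628]
gt [346.138 340.684]
```

View pics/w1.png

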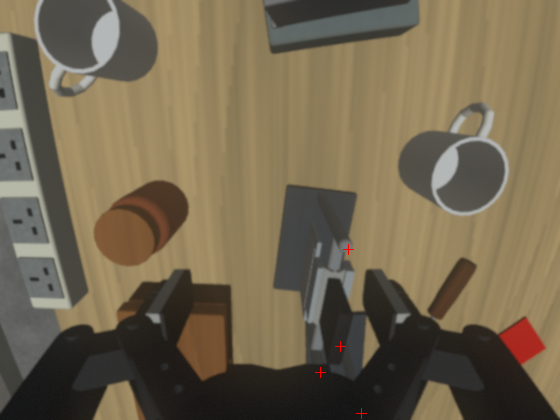

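The move was refused because every row needs all four keys. The wrist view from the start pose shows the right post top of the first rail near (344,243), against a predicted (348,250), so the measured positions hold to a few millimetres.

Request:
jog_arm(rows=[{"tx":-0.29,"ty":0.16,"tz":0,"turn":0},{"tx":-0.29,"ty":0.16,"tz":0,"turn":0},{"tx":0,"ty":0,"tz":0,"turn":0.235},{"tx":0,"ty":0,"tz":0,"turn":0},{"tx":0,"ty":0,"tz":0,"turn":0}], grip=0)

```text
time: 2.02
tcp_pos: [0.5521, 0.0867, 0.2312]
eef_rot: [2.082, -2.352, -0.0]
ft_force: [0.5, 0.3, 0.3]
width: 0.0851
grasp_force: 0.0
```

Run:
```python
from h import *
np.set_printoptions(precision=4,suppress=True)
s=sensors.sense(); im=viewer.capture('wrist'); C=cam('wrist',s)
print(s['time'],s['tcp_pos'],R.from_rotvec(s['eef_rot']).as_matrix())
for l in ['tag_grip','rail_first_mid','rail_next_mid']:
    for q in models.tip_of('wrist',l)[:3]: print(l,q['p'],q['point'],at_z(C,q['point'],.17 if 'grip' in l else .13))
for k,X in [('first',(.543,.024,.158)),('firstL',(.559,.153,.158)),('nextR',(.513,.211,.158)),('nextL',(.506,.342,.158)),('gt',(.552,.0855,.196))]:
    p=proj(C,X); print(k,p); cv2.drawMarker(im,(int(p[1]),int(p[0])),(0,0,255),0,10)
cv2.imwrite('pics/w2.png',im)
```

```text
2.025 [0.5521 0.0867 0.2312] [[-0.1211 -0.9926 -0.0002]
 [-0.9926  0.1211 -0.0002]
 [ 0.0002  0.0002 -1.    ]]
tag_grip 0.79 [227.6, 276.3] [0.5521 0.0869 0.17  ]
tag_grip 0.69 [316.4, 486.6] [0.3846 0.1898 0.17  ]
rail_next_mid 0.79 [373.2, 338.3] [0.5088 0.2776 0.13  ]
first [136.7019 278.237 ]
firstL [295.937  277.8173]
nextR [344.3597 336.0751]
nextL [437.1941 348.0214]
gt [240.5136 276.0042]
```

View pics/w2.png

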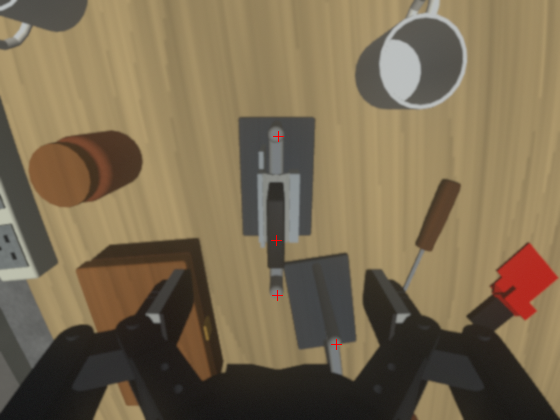

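The picture confirms it: the tag sits centred between the fingers, and the post tops at (276,137), (276,292) and (335,343) lie on their predicted pixels. I'll descend, grip and lift.

Request:
jog_arm(rows=[{"tx":0,"ty":0,"tz":0.25,"turn":0},{"tx":0,"ty":0,"tz":0.24,"turn":0},{"tx":0,"ty":0,"tz":0,"turn":0},{"tx":0,"ty":0,"tz":0,"turn":0}])

```text
time: 2.72
tcp_pos: [0.5528, 0.0868, 0.1596]
eef_rot: [-2.08, 2.353, -0.002]
ft_force: [0.8, -0.4, 0.7]
width: 0.0858
grasp_force: 0.0
```

Request:
jog_arm(rows=[{"tx":0,"ty":0,"tz":0,"turn":0},{"tx":0,"ty":0,"tz":0,"turn":0},{"tx":0,"ty":0,"tz":0,"turn":0},{"tx":0,"ty":0,"tz":0,"turn":0},{"tx":0,"ty":0,"tz":0,"turn":0},{"tx":0,"ty":0,"tz":0,"turn":0}], grip=1)

```text
time: 3.48
tcp_pos: [0.5527, 0.087, 0.1584]
eef_rot: [-2.08, 2.353, -0.002]
ft_force: [4.5, -0.8, 1.5]
width: 0.011
grasp_force: 59.3
```

Request:
jog_arm(rows=[{"tx":0,"ty":0,"tz":-0.1,"turn":0},{"tx":0,"ty":0,"tz":-0.2,"turn":0},{"tx":0,"ty":0,"tz":-0.25,"turn":0},{"tx":0,"ty":0,"tz":-0.25,"turn":0},{"tx":0,"ty":0,"tz":-0.2,"turn":0},{"tx":0,"ty":0,"tz":0,"turn":0},{"tx":0,"ty":0,"tz":0,"turn":0}])

```text
time: 4.35
tcp_pos: [0.5514, 0.0872, 0.3067]
eef_rot: [2.08, -2.352, -0.003]
ft_force: [-0.6, 0.9, -2.3]
width: 0.0112
grasp_force: 59.1
```

Run:
```python
from h import *
np.set_printoptions(precision=4,suppress=True)
s=sensors.sense(); im=viewer.capture('wrist'); C=cam('wrist',s); cv2.imwrite('pics/w3.png',im)
print(s['time'],s['tcp_pos'],s['ft_force'],s['width'])
for l in ['tag_grip','rail_next_mid']:
    for q in models.tip_of('wrist',l)[:2]: print(l,q['p'],q['point'],at_z(C,q['point'],s['tcp_pos'][2]+.012 if 'grip' in l else .13))
for k,X in [('nextR',(.513,.211,.158)),('nextL',(.506,.342,.158))]: print(k,proj(C,X))
```

```text
4.35 [0.5514 0.0872 0.3067] [-0.6023  0.861  -2.2677] 0.011235601097900295
tag_grip 0.79 [290.5, 458.0] [0.4583 0.1054 0.3187]
tag_grip 0.59 [277.6, 281.8] [0.5481 0.0854 0.3187]
nextR [295.6503 323.3441]
nextL [379.6871 335.4143]
```

Request:
jog_arm(rows=[{"tx":-0.2,"ty":0.07,"tz":0,"turn":0},{"tx":-0.27,"ty":0.095,"tz":0,"turn":0},{"tx":-0.27,"ty":0.095,"tz":0,"turn":0},{"tx":-0.27,"ty":0.095,"tz":0,"turn":0},{"tx":-0.212,"ty":0.078,"tz":0,"turn":0},{"tx":0,"ty":0,"tz":0,"turn":-0.167},{"tx":0,"ty":0,"tz":0,"turn":-0.167},{"tx":0,"ty":0,"tz":0,"turn":0},{"tx":0,"ty":0,"tz":0,"turn":0},{"tx":0,"ty":0,"tz":0,"turn":0}])

```text
time: 5.75
tcp_pos: [0.51, 0.2768, 0.3076]
eef_rot: [2.277, -2.164, -0.0]
ft_force: [0.2, -0.1, -1.4]
width: 0.0113
grasp_force: 58.9
```

Run:
```python
from h import *
np.set_printoptions(precision=4,suppress=True)
s=sensors.sense(); im=viewer.capture('wrist'); C=cam('wrist',s)
print(s['time'],s['tcp_pos'],s['eef_rot'],s['ft_force'],s['width'])
print(R.from_rotvec(s['eef_rot']).as_matrix())
for l in ['tag_grip','rail_next_mid']:
    for q in models.tip_of('wrist',l)[:2]: print(l,q['p'],q['point'],at_z(C,q['point'],s['tcp_pos'][2]+.012 if 'grip' in l else .13))
for k,X in [('nextR',(.513,.211,.158)),('nextL',(.506,.342,.158))]:
    p=proj(C,X); print(k,p); cv2.drawMarker(im,(int(p[1]),int(p[0])),(0,0,255),0,10)
cv2.imwrite('pics/w4.png',im)
```

```text
5.75 [0.51   0.2768 0.3076] [ 2.2767 -2.1643 -0.0001] [ 0.1592 -0.054  -1.4144] 0.011310101668137357
[[ 0.0506 -0.9987 -0.0003]
 [-0.9987 -0.0506 -0.0002]
 [ 0.0002  0.0003 -1.    ]]
tag_grip 0.57 [275.6, 280.7] [0.5079 0.2734 0.3196]
rail_next_mid 0.72 [187.2, 276.3] [0.5107 0.276  0.13  ]
nextR [127.1338 277.1293]
nextL [253.3965 277.5159]
```

View pics/w4.png

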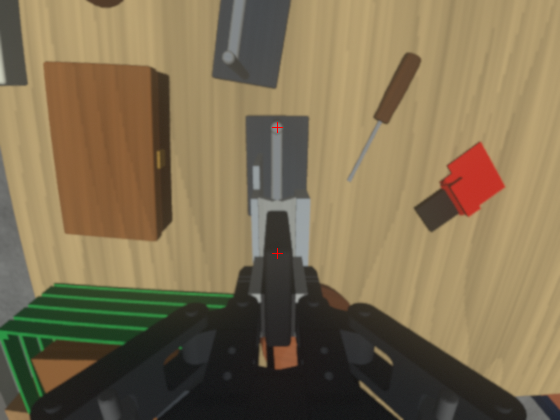

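The tag hangs straight above the empty rail; its right post top at (277,128) is on the prediction. I'll lower it.

Request:
jog_arm(rows=[{"tx":0,"ty":0,"tz":0.2,"turn":0},{"tx":0,"ty":0,"tz":0.2,"turn":0},{"tx":0,"ty":0,"tz":0.2,"turn":0},{"tx":0,"ty":0,"tz":0.15,"turn":0},{"tx":0,"ty":0,"tz":0.1,"turn":0},{"tx":0,"ty":0,"tz":0.08,"turn":0},{"tx":0,"ty":0,"tz":0.05,"turn":0},{"tx":0,"ty":0,"tz":0,"turn":0},{"tx":0,"ty":0,"tz":0,"turn":0}])

```text
time: 7.02
tcp_pos: [0.5103, 0.2771, 0.1616]
eef_rot: [-2.278, 2.162, -0.0]
ft_force: [-0.8, 0.0, -2.3]
width: 0.0114
grasp_force: 59.0
```

Request:
jog_arm(rows=[{"tx":0,"ty":0,"tz":0.015,"turn":0},{"tx":0,"ty":0,"tz":0.01,"turn":0},{"tx":0,"ty":0,"tz":0,"turn":0},{"tx":0,"ty":0,"tz":0,"turn":0}])

```text
time: 7.52
tcp_pos: [0.5108, 0.2772, 0.1582]
eef_rot: [-2.276, 2.162, -0.001]
ft_force: [4.0, 0.3, 3.0]
width: 0.011
grasp_force: 59.7
```

Request:
jog_arm(rows=[{"tx":0,"ty":0,"tz":0,"turn":0},{"tx":0,"ty":0,"tz":0,"turn":0},{"tx":0,"ty":0,"tz":0,"turn":0},{"tx":0,"ty":0,"tz":0,"turn":0},{"tx":0,"ty":0,"tz":0,"turn":0},{"tx":0,"ty":0,"tz":-0.2,"turn":0},{"tx":0,"ty":0,"tz":-0.3,"turn":0},{"tx":0,"ty":0,"tz":-0.3,"turn":0},{"tx":0,"ty":0,"tz":0,"turn":0},{"tx":0,"ty":0,"tz":0,"turn":0},{"tx":0,"ty":0,"tz":0,"turn":0}], grip=0)

```text
time: 8.9
tcp_pos: [0.5097, 0.2767, 0.2754]
eef_rot: [2.276, -2.161, -0.001]
ft_force: [-0.5, 1.3, 0.1]
width: 0.0856
grasp_force: 0.0
```

Run:
```python
from h import *
np.set_printoptions(precision=4,suppress=True)
rs={'tag_grip':[], 'guard_handle':[], 'guard_hinge':[]}
for n in ['scene','side','wrist']:
    s=sensors.sense(); im=viewer.capture(n); C=cam(n,s); cv2.imwrite(f'pics/{n}5.png',im)
    for l in rs:
        for q in models.tip_of(n,l)[:2]: print(n,l,round(q['p'],2),np.round(q['point'],1),at_z(C,q['point'],{'tag_grip':.17,'guard_handle':.115,'guard_hinge':.05}[l]))
a=cv2.imread('pics/scene5.png');b=cv2.imread('pics/side5.png')
o=np.vstack([np.hstack([cv2.resize(a[180:240,290:390],(400,240),interpolation=2),cv2.resize(b[180:260,190:290],(400,240),interpolation=2)]),
 np.hstack([cv2.resize(a[190:270,180:260],(400,350),interpolation=2),cv2.resize(b[145:215,260:350],(400,350),interpolation=2)])])
cv2.imwrite('pics/c5.png',o)
```

```text
scene tag_grip 0.81 [189.5 355.5] [0.5067 0.2581 0.17  ]
scene tag_grip 0.69 [189.4 361.9] [0.5087 0.2795 0.17  ]
scene guard_handle 0.81 [202.7 206.3] [ 0.4381 -0.2408  0.115 ]
scene guard_hinge 0.64 [247.9 218.2] [ 0.6081 -0.2054  0.05  ]
side tag_grip 0.73 [227.6 238.2] [0.5148 0.273  0.17  ]
side tag_grip 0.64 [312.5 316. ] [0.214 0.483 0.17 ]
side guard_handle 0.65 [172.4 321.1] [ 0.4643 -0.2265  0.115 ]
side guard_hinge 0.67 [183.  280.6] [ 0.6078 -0.2046  0.05  ]
wrist tag_grip 0.74 [205.7 276.6] [0.5102 0.275  0.17  ]
wrist tag_grip 0.63 [216.8 444.1] [0.3595 0.2775 0.17  ]
```

View pics/c5.png

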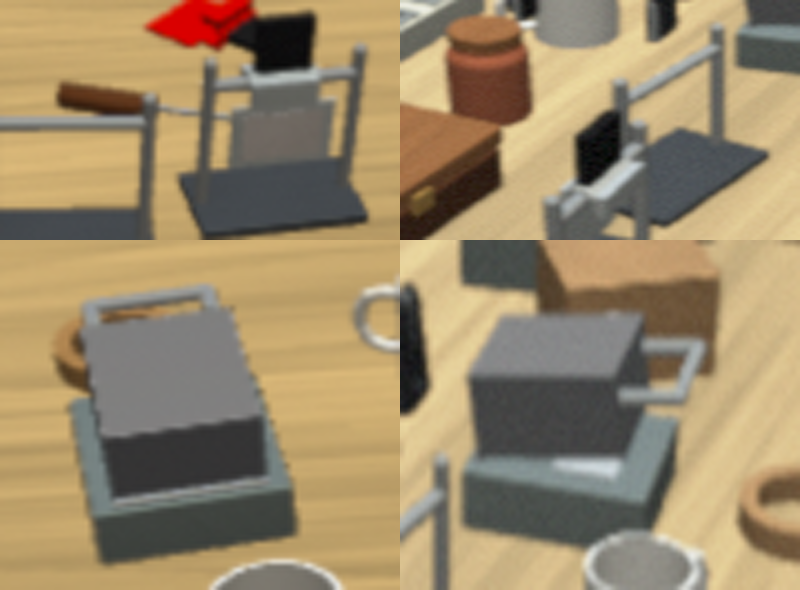

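The tag hangs upright on the left rail, with its grip at about (285,40) in the top-left crop, and the hood is slightly ajar. Next I'll go over to the handle.

Request:
jog_arm(rows=[{"tx":0.2,"ty":0.04,"tz":0,"turn":0},{"tx":0.36,"ty":0.06,"tz":0,"turn":0},{"tx":0.36,"ty":0.06,"tz":0,"turn":0},{"tx":0.36,"ty":0.06,"tz":0,"turn":0},{"tx":0.36,"ty":0.06,"tz":0,"turn":0},{"tx":0.36,"ty":0.06,"tz":0,"turn":0},{"tx":0.36,"ty":0.06,"tz":0,"turn":0},{"tx":0.36,"ty":0.06,"tz":0,"turn":0},{"tx":0.36,"ty":0.06,"tz":0,"turn":0},{"tx":0.26,"ty":0.04,"tz":0,"turn":0},{"tx":0,"ty":0,"tz":0,"turn":-0.22},{"tx":0,"ty":0,"tz":0,"turn":0},{"tx":0,"ty":0,"tz":0,"turn":0},{"tx":0,"ty":0,"tz":0,"turn":0}], grip=0.5)

```text
time: 11.25
tcp_pos: [0.4523, -0.2273, 0.2772]
eef_rot: [-2.399, 2.029, -0.0]
ft_force: [-0.4, 0.1, -0.2]
width: 0.0423
grasp_force: 0.0
```

Run:
```python
from h import *
np.set_printoptions(precision=4,suppress=True)
s=sensors.sense(); im=viewer.capture('wrist'); C=cam('wrist',s)
print(s['time'],s['tcp_pos'],s['width'],R.from_rotvec(s['eef_rot']).as_matrix()[:2])
for l,z in [('guard_handle',.12),('guard_hinge',.05)]:
    for q in models.tip_of('wrist',l)[:2]: print(l,q['p'],q['point'],at_z(C,q['point'],z))
x=np.array([np.cos(.165),np.sin(.165),0]);y=np.array([-np.sin(.165),np.cos(.165),0])
for k,X in [('R',(.459,-.27,.12)),('L',(.445,-.186,.12)),('hR',np.array([.608,-.205,.05])-.065*y),('hL',np.array([.608,-.205,.05])+.065*y),('nL',np.array([.608,-.205,.05])+.065*y-.14*x),('nR',np.array([.608,-.205,.05])-.065*y-.14*x)]:
    p=proj(C,X); print(k,p); cv2.drawMarker(im,(int(p[1]),int(p[0])),(0,0,255),0,10)
cv2.imwrite('pics/w6.png',im)
```

```text
11.25 [ 0.4523 -0.2273  0.2772] 0.04233466179218161 [[ 0.1661 -0.9861  0.0002]
 [-0.9861 -0.1661 -0.    ]]
guard_handle 0.92 [187.7, 275.5] [ 0.4547 -0.2322  0.12  ]
R [150.1928 277.4928]
L [230.4322 277.3605]
hR [122.1653 146.0216]
hL [223.6465 158.6062]
nL [223.972  263.9363]
nR [121.2241 262.6385]
```

View pics/w6.png

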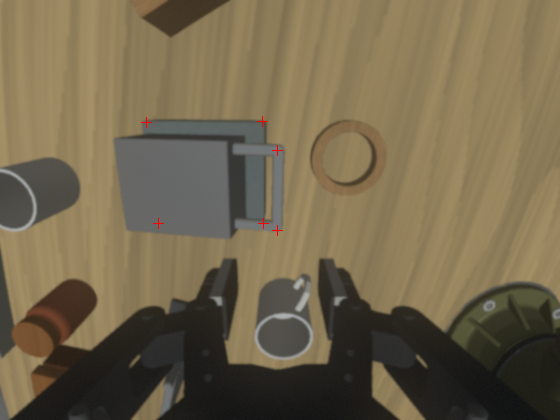

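The handle bar sits vertically in the image at column 278, rows 148–227, directly below the grasp plane, and the box edges match the model. I'll descend and grip it.

Request:
jog_arm(rows=[{"tx":0,"ty":0,"tz":0.3,"turn":0},{"tx":0,"ty":0,"tz":0.3,"turn":0},{"tx":0,"ty":0,"tz":0.25,"turn":0},{"tx":0,"ty":0,"tz":0.2,"turn":0},{"tx":0,"ty":0,"tz":0.1,"turn":0},{"tx":0,"ty":0,"tz":0,"turn":0},{"tx":0,"ty":0,"tz":0,"turn":0}], grip=0.62)

```text
time: 12.28
tcp_pos: [0.4529, -0.228, 0.1062]
eef_rot: [-2.399, 2.028, -0.003]
ft_force: [-0.4, 0.3, 0.5]
width: 0.0325
grasp_force: 0.0
```

Request:
jog_arm(rows=[{"tx":0,"ty":0,"tz":0,"turn":0},{"tx":0,"ty":0,"tz":0,"turn":0},{"tx":0,"ty":0,"tz":0,"turn":0},{"tx":0,"ty":0,"tz":0,"turn":0}], grip=1)

```text
time: 12.78
tcp_pos: [0.4524, -0.2279, 0.1049]
eef_rot: [-2.399, 2.028, -0.001]
ft_force: [1.6, -1.1, -0.0]
width: 0.0098
grasp_force: 58.4
```

Request:
jog_arm(rows=[{"tx":0,"ty":-0.045,"tz":-0.092,"turn":0},{"tx":0,"ty":-0.056,"tz":-0.088,"turn":0},{"tx":0,"ty":-0.068,"tz":-0.09,"turn":0},{"tx":0,"ty":-0.079,"tz":-0.085,"turn":0},{"tx":0,"ty":-0.085,"tz":-0.076,"turn":0},{"tx":0,"ty":-0.095,"tz":-0.066,"turn":0},{"tx":0,"ty":0,"tz":0,"turn":0},{"tx":0,"ty":0,"tz":0,"turn":0}])

```text
time: 13.78
tcp_pos: [0.5146, -0.2186, 0.1823]
eef_rot: [2.396, -2.027, 0.002]
ft_force: [-7.6, -1.0, 8.8]
width: 0.0097
grasp_force: 59.4
```

Request:
jog_arm(rows=[{"tx":0,"ty":-0.1,"tz":-0.058,"turn":0},{"tx":0,"ty":-0.104,"tz":-0.047,"turn":0},{"tx":0,"ty":-0.108,"tz":-0.036,"turn":0},{"tx":0,"ty":-0.112,"tz":-0.025,"turn":0},{"tx":0,"ty":-0.114,"tz":-0.014,"turn":0},{"tx":0,"ty":-0.114,"tz":-0.003,"turn":0},{"tx":0,"ty":-0.09,"tz":0.006,"turn":0},{"tx":0,"ty":-0.09,"tz":0.014,"turn":0},{"tx":0,"ty":0,"tz":0,"turn":0},{"tx":0,"ty":0,"tz":0,"turn":0}])

```text
time: 15.02
tcp_pos: [0.6398, -0.1988, 0.2059]
eef_rot: [2.397, -2.03, 0.009]
ft_force: [3.8, -10.0, 2.2]
width: 0.0094
grasp_force: 62.2
```

The guard is up at about 1.49 rad by the TCP reading. I'll let go and move above the toggle.

Request:
jog_arm(rows=[{"tx":0,"ty":0,"tz":0,"turn":0},{"tx":0,"ty":0,"tz":0,"turn":0},{"tx":0,"ty":0,"tz":0,"turn":0},{"tx":0,"ty":0,"tz":-0.25,"turn":0},{"tx":0,"ty":0,"tz":-0.25,"turn":0},{"tx":0,"ty":0,"tz":0,"turn":0},{"tx":0.133,"ty":0.26,"tz":0,"turn":0},{"tx":0.133,"ty":0.26,"tz":0,"turn":0},{"tx":0.133,"ty":0.26,"tz":0,"turn":0},{"tx":0,"ty":0,"tz":0,"turn":0},{"tx":0,"ty":0,"tz":0,"turn":0},{"tx":0,"ty":0,"tz":0,"turn":0}], grip=0.6)

```text
time: 16.52
tcp_pos: [0.5336, -0.2741, 0.2777]
eef_rot: [2.4, -2.027, -0.002]
ft_force: [-0.1, 0.3, -0.1]
width: 0.0343
grasp_force: 0.0
```

Run:
```python
from h import *
np.set_printoptions(precision=4,suppress=True)
s=sensors.sense(); im=viewer.capture('wrist'); C=cam('wrist',s)
print(s['time'],s['tcp_pos'],s['width'],s['ft_force'],R.from_rotvec(s['eef_rot']).as_matrix()[:2])
for l,z in [('toggle_tip',.094),('toggle_pivot',.05),('guard_handle',.22)]:
    for q in models.tip_of('wrist',l)[:2]: print(l,q['p'],q['point'],at_z(C,q['point'],z))
for X in [(.528,-.243,.094),(.524,-.219,.05)]:
    p=proj(C,X); print(p); cv2.drawMarker(im,(int(p[1]),int(p[0])),(0,0,255),0,10)
cv2.imwrite('pics/w7.png',im)
viewer.capture('side')
for q in models.tip_of('side','guard_handle')[:2]: print(q['p'],q['point'],proj(cam('side'),(.64,-.199,.222)))
```

```text
16.525 [ 0.5336 -0.2741  0.2777] 0.034278141580475416 [-0.0829  0.3297 -0.1248] [[ 0.1672 -0.9859 -0.0012]
 [-0.9859 -0.1672  0.0005]]
toggle_tip 0.77 [213.5, 278.0] [ 0.527  -0.2428  0.094 ]
toggle_pivot 0.84 [218.4, 278.1] [ 0.5231 -0.2212  0.05  ]
guard_handle 0.66 [292.0, 128.9] [ 0.6396 -0.2013  0.22  ]
[213.1847 277.1947]
[219.8217 277.1527]
0.71 [138.7, 267.2] [137.8092 272.0847]
```

View pics/w7.png

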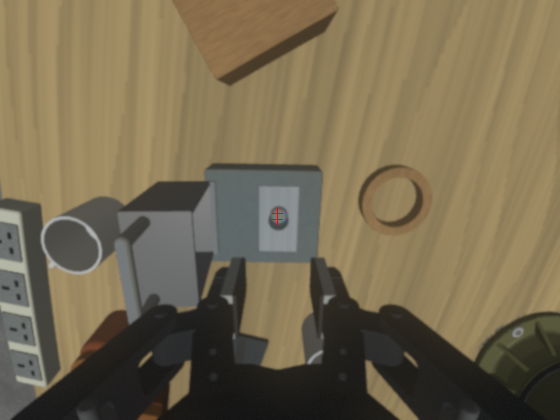

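The ball and pivot at about (278,214) and (278,219) match the model. I'll close the fingers and descend to the right of the ball.

Request:
jog_arm(rows=[{"tx":0.03,"ty":0,"tz":0.25,"turn":0},{"tx":0,"ty":0,"tz":0.3,"turn":0},{"tx":0,"ty":0,"tz":0.3,"turn":0},{"tx":0,"ty":0,"tz":0.3,"turn":0},{"tx":0,"ty":0,"tz":0.2,"turn":0},{"tx":0,"ty":0,"tz":0,"turn":0},{"tx":0,"ty":0,"tz":0,"turn":0}], grip=1)

```text
time: 17.7
tcp_pos: [0.5346, -0.2797, 0.078]
eef_rot: [-2.399, 2.028, -0.004]
ft_force: [-0.0, -0.1, 0.1]
width: -0.0001
grasp_force: 0.0
```

Request:
jog_arm(rows=[{"tx":-0.1,"ty":0,"tz":0,"turn":0},{"tx":-0.1,"ty":0,"tz":0,"turn":0},{"tx":-0.1,"ty":0,"tz":0,"turn":0},{"tx":-0.07,"ty":0,"tz":0,"turn":0},{"tx":0,"ty":0,"tz":0,"turn":0},{"tx":0,"ty":0,"tz":0,"turn":0}])

```text
time: 18.45
tcp_pos: [0.5246, -0.2243, 0.0761]
eef_rot: [-2.399, 2.028, 0.0]
ft_force: [0.5, -1.4, 2.2]
width: -0.0001
grasp_force: 0.8
```

Request:
jog_arm(rows=[{"tx":-0.03,"ty":0,"tz":0,"turn":0},{"tx":-0.03,"ty":0,"tz":0,"turn":0},{"tx":0,"ty":0,"tz":0,"turn":0},{"tx":0,"ty":0,"tz":0,"turn":0}])

```text
time: 18.95
tcp_pos: [0.5237, -0.2212, 0.0789]
eef_rot: [2.393, -2.028, 0.013]
ft_force: [1.2, -20.4, 3.9]
width: -0.0002
grasp_force: 10.4
```

The 20 N reaction shows the toggle is at its stop. I'll back off, rise and check.

Request:
jog_arm(rows=[{"tx":0.15,"ty":0,"tz":0,"turn":0},{"tx":0.15,"ty":0,"tz":0,"turn":0},{"tx":0,"ty":0,"tz":-0.3,"turn":0},{"tx":0,"ty":0,"tz":-0.36,"turn":0},{"tx":0,"ty":0,"tz":-0.36,"turn":0},{"tx":0,"ty":0,"tz":-0.36,"turn":0},{"tx":0,"ty":0,"tz":0,"turn":0},{"tx":0,"ty":0,"tz":0,"turn":0},{"tx":0,"ty":0,"tz":0,"turn":0}], grip=0.6)

```text
time: 20.08
tcp_pos: [0.5301, -0.2597, 0.2808]
eef_rot: [2.398, -2.027, -0.005]
ft_force: [1.2, 0.3, 0.4]
width: 0.034
grasp_force: 0.0
```

Run:
```python
from h import *
np.set_printoptions(precision=4,suppress=True)
s=sensors.sense(); im=viewer.capture('wrist'); C=cam('wrist',s)
print(s['time'],s['tcp_pos'],s['width'],s['ft_force'])
for l,z in [('toggle_tip',.094),('toggle_pivot',.05),('guard_handle',.22)]:
    for q in models.tip_of('wrist',l)[:2]: print(l,q['p'],q['point'],at_z(C,q['point'],z))
x=np.array([.986,.164,0]);y=np.array([-.164,.986,0])
X=np.array([.524,-.219,.05])
for a in (.38,.5): print(a,proj(C,X+.05*(np.sin(a)*y+np.cos(a)*np.array([0,0,1]))))
p=proj(C,X).astype(int); cv2.imwrite('pics/w8.png',cv2.resize(im[p[0]-50:p[0]+50,p[1]-100:p[1]+60],(640,400),interpolation=2)); print(p)
```

```text
20.075 [ 0.5301 -0.2597  0.2808] 0.03400313908368165 [1.1569 0.3196 0.4282]
toggle_tip 0.95 [235.5, 279.7] [ 0.5164 -0.2003  0.094 ]
toggle_pivot 0.86 [211.4, 278.4] [ 0.5202 -0.2151  0.05  ]
toggle_pivot 0.17 [203.4, 209.7] [ 0.6101 -0.2112  0.05  ]
0.38 [235.4011 275.9401]
0.5 [238.743 275.942]
[208 276]
```

View pics/w8.png

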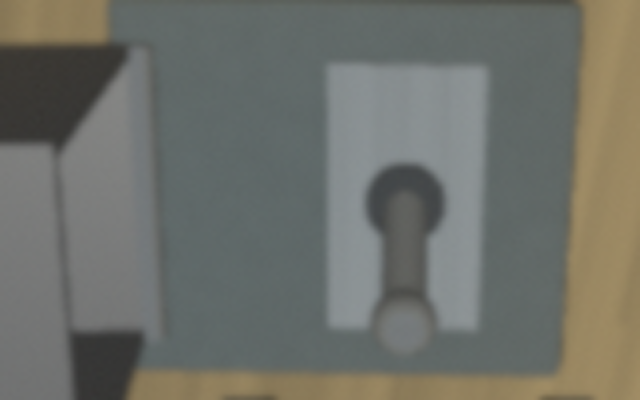

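The toggle leans left, with its ball at crop (404,323), which matches about 0.96 rad. I'll regrip the handle.

Request:
jog_arm(rows=[{"tx":-0.095,"ty":-0.26,"tz":0,"turn":0},{"tx":-0.09,"ty":-0.26,"tz":0,"turn":0},{"tx":-0.09,"ty":-0.265,"tz":0,"turn":0},{"tx":0,"ty":0,"tz":0,"turn":0},{"tx":0,"ty":0,"tz":0.2,"turn":0},{"tx":0,"ty":0,"tz":0.2,"turn":0},{"tx":0,"ty":0,"tz":0.1,"turn":0},{"tx":0,"ty":0,"tz":0,"turn":0},{"tx":0,"ty":0,"tz":0,"turn":0}], grip=0.6)

```text
time: 21.4
tcp_pos: [0.6402, -0.2002, 0.2099]
eef_rot: [-2.398, 2.028, -0.004]
ft_force: [-0.9, 0.4, 0.5]
width: 0.0343
grasp_force: 0.0
```

Request:
jog_arm(rows=[{"tx":0,"ty":0,"tz":0,"turn":0},{"tx":0,"ty":0,"tz":0,"turn":0},{"tx":0,"ty":0,"tz":0,"turn":0},{"tx":0,"ty":0,"tz":0,"turn":0}], grip=1)

```text
time: 21.9
tcp_pos: [0.6402, -0.2, 0.2096]
eef_rot: [-2.398, 2.028, -0.003]
ft_force: [-0.3, 0.6, 5.3]
width: 0.0093
grasp_force: 58.8
```

Request:
jog_arm(rows=[{"tx":0,"ty":0.09,"tz":-0.014,"turn":0},{"tx":0,"ty":0.09,"tz":-0.006,"turn":0},{"tx":0,"ty":0.114,"tz":0.003,"turn":0},{"tx":0,"ty":0.114,"tz":0.014,"turn":0},{"tx":0,"ty":0.112,"tz":0.025,"turn":0},{"tx":0,"ty":0.108,"tz":0.036,"turn":0},{"tx":0,"ty":0.104,"tz":0.047,"turn":0},{"tx":0,"ty":0.1,"tz":0.058,"turn":0},{"tx":0,"ty":0,"tz":0,"turn":0}])

```text
time: 23.02
tcp_pos: [0.5146, -0.2196, 0.1831]
eef_rot: [2.398, -2.029, -0.006]
ft_force: [-4.9, 5.9, 3.7]
width: 0.0097
grasp_force: 63.1
```

Request:
jog_arm(rows=[{"tx":0,"ty":0.095,"tz":0.066,"turn":0},{"tx":0,"ty":0.085,"tz":0.076,"turn":0},{"tx":0,"ty":0.079,"tz":0.085,"turn":0},{"tx":0,"ty":0.068,"tz":0.09,"turn":0},{"tx":0,"ty":0.056,"tz":0.088,"turn":0},{"tx":0,"ty":0.045,"tz":0.092,"turn":0},{"tx":0,"ty":0,"tz":0,"turn":0},{"tx":0,"ty":0,"tz":0,"turn":0}])

```text
time: 24.02
tcp_pos: [0.4526, -0.2294, 0.1073]
eef_rot: [-2.399, 2.027, 0.007]
ft_force: [-1.4, 8.0, 0.0]
width: 0.0099
grasp_force: 63.5
```

Back at the first angle. I'll lower the rest of the way to shut.

Request:
jog_arm(rows=[{"tx":0,"ty":0.035,"tz":0.083,"turn":0},{"tx":0,"ty":0.025,"tz":0.083,"turn":0},{"tx":0,"ty":0,"tz":0,"turn":0},{"tx":0,"ty":0,"tz":0,"turn":0}])

```text
time: 24.52
tcp_pos: [0.4448, -0.2335, 0.0838]
eef_rot: [2.398, -2.028, 0.002]
ft_force: [5.1, -2.8, -1.2]
width: 0.0097
grasp_force: 64.4
```

Request:
jog_arm(rows=[{"tx":0,"ty":0,"tz":0.025,"turn":0},{"tx":0,"ty":0,"tz":0.025,"turn":0},{"tx":0,"ty":0,"tz":0,"turn":0},{"tx":0,"ty":0,"tz":0,"turn":0}])

```text
time: 25.02
tcp_pos: [0.4449, -0.2339, 0.0831]
eef_rot: [2.399, -2.026, 0.007]
ft_force: [-13.1, 11.1, 33.4]
width: 0.0099
grasp_force: 68.3
```

It took 33 N with no further travel, so it is at the shut stop. I'll release and rise.

Request:
jog_arm(rows=[{"tx":0,"ty":0,"tz":-0.05,"turn":0},{"tx":0,"ty":0,"tz":0,"turn":0},{"tx":0,"ty":0,"tz":0,"turn":0},{"tx":0,"ty":0,"tz":0,"turn":0},{"tx":0,"ty":0,"tz":0,"turn":0}], grip=0.62)

```text
time: 25.65
tcp_pos: [0.4444, -0.2327, 0.0837]
eef_rot: [2.399, -2.028, -0.001]
ft_force: [0.4, -0.4, -0.6]
width: 0.0325
grasp_force: 0.0
```

Request:
jog_arm(rows=[{"tx":0,"ty":0,"tz":-0.2,"turn":0},{"tx":0,"ty":0,"tz":-0.35,"turn":0},{"tx":0,"ty":0,"tz":-0.35,"turn":0},{"tx":0,"ty":0,"tz":-0.35,"turn":0},{"tx":0,"ty":0,"tz":0,"turn":0},{"tx":0,"ty":0,"tz":0,"turn":0},{"tx":0,"ty":0,"tz":0,"turn":0}])

```text
time: 26.52
tcp_pos: [0.4442, -0.2325, 0.2701]
eef_rot: [2.398, -2.028, -0.004]
ft_force: [0.8, -1.0, -0.1]
width: 0.0327
grasp_force: 0.0
```

Run:
```python
from h import *
np.set_printoptions(precision=4,suppress=True)
rs=[]
for n in ['scene','side','wrist']:
    s=sensors.sense(); im=viewer.capture(n); C=cam(n,s); cv2.imwrite(f'pics/{n}9.png',im)
    q=models.tip_of(n,'guard_handle')
    X=np.array([.608,-.205,.05])+.0-0*s['time']
    for a in (0,.06,.15): 
        t=.266+a; print(n,a,proj(C,X+np.array([-.171*np.cos(t)*.986,-.171*np.cos(t)*.164,.171*np.sin(t)])))
    if q: print(q[0]['p'],q[0]['point']); rs.append(ray(C,q[0]['point']))
print(s['time'],s['tcp_pos'],tri(rs))
a=cv2.imread('pics/scene9.png');b=cv2.imread('pics/side9.png')
cv2.imwrite('pics/c9.png',np.vstack([np.hstack([cv2.resize(a[180:240,290:390],(400,240),interpolation=2),cv2.resize(b[180:260,190:290],(400,240),interpolation=2)]),
 np.hstack([cv2.resize(a[190:270,180:260],(400,350),interpolation=2),cv2.resize(b[145:215,260:350],(400,350),interpolation=2)])]))
```

```text
scene 0 [208.5506 209.4007]
scene 0.06 [206.6367 209.24  ]
scene 0.15 [203.9929 209.054 ]
0.57 [207.3, 211.3]
side 0 [177.961  326.4424]
side 0.06 [175.3477 325.7659]
side 0.15 [171.46   324.4281]
0.65 [178.9, 324.3]
wrist 0 [188.4909 275.9225]
wrist 0.06 [190.7785 273.0563]
wrist 0.15 [194.3719 267.3626]
0.68 [189.0, 275.3]
26.725 [ 0.4444 -0.2327  0.271 ] (array([ 0.447 , -0.2271,  0.0958]), [np.float64(0.0044466556993537736), np.float64(0.004752395010196525), np.float64(0.004545655846185927)])
```

View pics/c9.png

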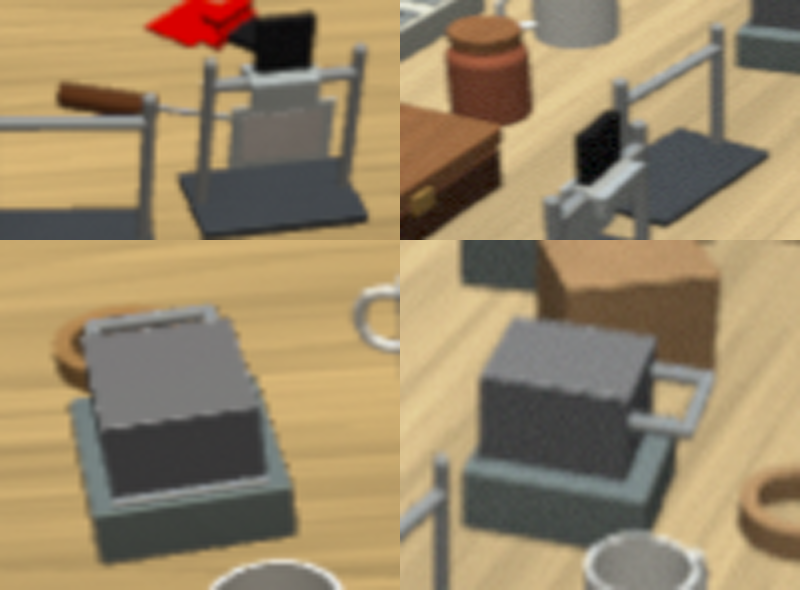

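The hood sits flush on the box. The handle measures z = 0.096 m against 0.095 m when shut, and the tag hangs upright on the left rail. I'm handing it in.

```bash
python3 -c "
from cell import ticket
print(ticket.job_done())"
```

```text
the job is handed in; nothing more can be done
None
```

I handed the job in at about 27 s: the tag hangs upright on the other rail, the toggle is over to the left and the guard is shut, going by my last camera and force checks; no verdict came back.

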